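# Try two brass sleeves on their gauge rods and set the misfit aside

### The job

Push both brass sleeves along their rails as far as they will go towards the steel rods at the far end of the green gauge, without lifting them: one will slide over its rod fully home against the block, the other will stop at its rod's end. Then leave the one that fits home on its rod and lay the other lengthwise in the raised orange V-rest, and let go. Do not disturb the tin, screwdriver or pliers.

Things in the scene. Friction and masses are not known exactly. Their poses are not given: they have to be found in the camera images.
- sleeve_a: plain brass sleeve (tube), 40 mm long, 28 mm outside diameter, 13.5 mm bore, 0.17 kg, lying along lane A's rails; origin at its middle, on its axis; its x axis is the tube's axis (either end alike; it may roll about it)
- sleeve_b: plain brass sleeve (tube), 40 mm long, 28 mm outside diameter, 13.5 mm bore, 0.17 kg, lying along lane B's rails; origin at its middle, on its axis; its x axis is the tube's axis (either end alike; it may roll about it)
- gauge: green fixed gauge, base 190 (x) x 160 (y) x 12 mm; origin: centre of its underside. Two lanes along its x, axes 50 mm up, at y = +47.5 (A) and -47.5 mm (B), each a pair of 8 mm rails (outsides 28 mm apart, tops 11 mm below the axis) from x = -85 mm to a block with its face at x = +75 mm, 58 mm high. On the block each lane has a rod on its axis, 34 mm long; one enters a sleeve, one is too thick
- home_a (a point): lane A: where the middle of a sleeve is when fully home on its rod (against the block), 50 mm above the table; axes as the gauge's
- home_b (a point): lane B: the same. Which lane has the rod that fits changes from start to start
- stop_a (a point): lane A: where the middle of a sleeve is when its front end touches the end of the rod, 34 mm before home_a; axes as the gauge's
- stop_b (a point): lane B: the same
- rest: fixed orange V-rest on a dark 90 x 70 x 8 mm foot; origin: centre of the foot's underside. The V runs along its x, 50 mm long, 27 mm wide, 90 degree opening, top edges 61.5 mm above the table; nothing else stands above the foot beside it
- rest_seat (a point): where the middle of a sleeve is when it lies centred in the V, 70 mm above the table; axes as the rest's
- tin: black tin with a white lid, 56 mm across, 32 mm tall; origin: centre of underside (bystander)
- screwdriver: screwdriver with red handle, lying; origin under its middle (bystander)
- pliers: pliers with blue and yellow handles, 175 mm long, 20 mm high, lying; origin under their pivot (bystander)
Not all that is in view belongs to the job. What is shaped like the rest but purple is not meant.

How it is judged:
On the way:
1. Both sleeves have been tried: one is fully home on its rod while the other, still on its rails, is up against the end of its rod (each within 5 mm) (((distance between sleeve_a and home_a below 0.005 m and distance between sleeve_b and stop_b below 0.005 m) or (distance between sleeve_b and home_b below 0.005 m and distance between sleeve_a and stop_a below 0.005 m))), for 0.2 s.
At the end, for the whole second after the job is handed in: The sleeve that fits is on its rod within 5 mm of fully home; the other lies at rest in the V-rest, its middle within 13 mm along, 4 mm across and 4 mm in height of the seat point, its axis within 0.15 rad of the V (((distance between sleeve_a and home_a below 0.005 m and linear speed of sleeve_a below 0.02 m/s and (x of sleeve_b in the frame of rest_seat between -0.013 and 0.013 m and y of sleeve_b in the frame of rest_seat between -0.004 and 0.004 m and z of sleeve_b in the frame of rest_seat between -0.004 and 0.004 m and angle between the x axis of sleeve_b and the x axis of rest, either way round below 0.15 rad and linear speed of sleeve_b below 0.02 m/s and angular speed of sleeve_b below 0.3 rad/s)) or (distance between sleeve_b and home_b below 0.005 m and linear speed of sleeve_b below 0.02 m/s and (x of sleeve_a in the frame of rest_seat between -0.013 and 0.013 m and y of sleeve_a in the frame of rest_seat between -0.004 and 0.004 m and z of sleeve_a in the frame of rest_seat between -0.004 and 0.004 m and angle between the x axis of sleeve_a and the x axis of rest, either way round below 0.15 rad and linear speed of sleeve_a below 0.02 m/s and angular speed of sleeve_a below 0.3 rad/s)))); the robot touches nothing.
It fails at once if Sleeve A is lifted more than 12 mm off its rails while the other is not fully home on its rod (height (world z) of sleeve_a above 0.062 m and distance between sleeve_b and home_b above 0.007 m).
It fails at once if Sleeve B is lifted more than 12 mm off its rails while the other is not fully home on its rod (height (world z) of sleeve_b above 0.062 m and distance between sleeve_a and home_a above 0.007 m).
It fails at once if A bystander is pushed more than 30 mm from its place (distance of any of tin, screwdriver, pliers from where it was at the start of the episode above 0.03 m).
It also fails if it takes over 58 s, if anything falls off the work surface, if the arm or the gripper's body presses on something with over 40 N, if the wrist force passes 120 N, or if a joint passes its speed limit or range.

### The arm

A 6-joint arm with a two-finger parallel gripper is mounted at the origin on the work surface. World frame = base frame: x ahead of the robot, y to its left, z up, the work surface at z = 0. Lengths are in m, angles in rad, forces in N, time in s.
With the tool pointing down it reaches from about 0.25 to 0.725 m from the base axis. Payload 9.7 kg.
Tool frame: the origin (TCP) lies midway between the tips of the shut fingers; the grasp point (between the pads) lies 19 mm behind it; z points along the fingers, y is the line along which they close (so a half turn about z gives the same grasp; the last joint's range is limited). The gripper opens to 85 mm and grips with 20 to 120 N. Pads are 22 mm wide; open, the fingers measure 114 mm over their backs; the gripper's body (76 mm by 85 mm) begins 54 mm behind the grasp point. The pads swing forward as they close: fully open they stand 13 mm farther back than shut.
Start: joints at [1.322, 0.087, 0.176, 1.66, 0, 1.571], TCP at [0.135, 0.533, 0.231] pointing down, gripper open.
Joint ranges: [-3.13, 3.13], [-0.85, 1.81], [-1.15, 1.24], [-2.2, 2.28], [-1.44, 1.52], [-3.14, 3.14]. Speed limits (rad/s): [2.22, 2.22, 2.57, 3.14, 3.14, 3.14].

### API

Orientations are given as a rotation vector (axis times angle).
In Python, from bench import arm, viewer gives the robot as it stands.
- The arm moves only by the tool apply_moves, never from a script. Its argument "increments" is a list of rows, each a list of 7 numbers: the turn, a rotation vector about the world's x, y, z in rad, then the shift along the world's x, y, z in cm, then the opening, from 0 (shut) to 1 (fully open). A call has 1 to 20 rows; each row is the pose to reach, as a shift and turn from the pose commanded when the call began; what a row does not reach only later rows make up. A row lasts 1/12 s, in which the tool goes at most 41.7 mm and 7.16 degrees, less where a joint would pass 70% of its speed; a pose out of reach is approached as far as the arm can. A call with a gripper value outside its range is refused whole. The fingers move at their own pace and stop on an object; the grip force is fixed at half the most. Time passes only in rows, so rows that repeat a pose let the fingers close. It gives the time, the measured TCP pose, the force, the opening and the grip force at its end, in the units of the state.
- arm.sense(): the state, without advancing time (a new reading comes with each control period).
- viewer.read_camera(name): name is "side" or "top"; returns a dict with "frame" (480x640x3 uint8, red, green, blue), "K" (3x3 intrinsics, pixels), "pose" (4x4, takes a point from camera to world coordinates). Camera axes: x right, y up, looking along -z (the intrinsics and any distortion apply to the point x, -y, -z); pixel columns grow to the right and rows downward; lengths in m; the calibration is good to about 2 mm. A picture is of the moment at which its call begins. There is no depth.
- arm.job_done(): hands the job in; it is judged then, once.
The state is a dict: "time_s": time; "joints": joint angles; "dq": joint speeds; "joint_torque": joint torques, N m; "position": TCP position; "tool_rot": TCP orientation; "force": force on the tool from outside, world axes, zero at the start; "wrist_torque": the same for the moment, N m; "finger_gap": finger opening in m; "finger_force": force on a finger pad.
Only numpy, scipy, OpenCV 4.12 (cv2) and the standard library are available. Lean on these libraries where they do the work, as an engineer would, in place of code of your own. Each camera call takes 0.05 s, during which the arm holds its last target. There are 200 camera calls.

## Working session

There is one attempt and no reset: what is moved stays moved. The work goes in short steps, Python scripts to look and compute and a tool call to move; the robot and the scene stay as the last step left them, time stands still between calls to the robot, and variables do not carry over. Pictures are saved under pics/ and viewed, at most 10 in all, crops included, and the job is handed in when it is done.

Besides the shell and the picture viewer there is one more tool, called after ">>>" by a JSON object that holds its "name" and its "arguments", one argument or row to a line. apply_moves: Moves the arm, as the interface text tells. Its arguments: {"type":"object","properties":{"increments":{"type":"array"}},"required":["increments"]}

```bash
mkdir -p pics
python3 - <<'E'
from bench import arm, viewer
import cv2,numpy as np
for n in("top","side"):
    r=viewer.read_camera(n); cv2.imwrite(f"pics/{n}0.png",r["frame"][:,:,::-1]); np.savez(n+"0.npz",**{k:r[k] for k in("frame","K","pose")})
    print(n,r["K"].tolist(),np.round(r["pose"],4).tolist(),[k for k in r])
s=arm.sense();print(s)
E
```

```text
top [[525.8767662531935, 0.0, 319.4385144099766], [0.0, 525.8767662531935, 251.9710678581183], [0.0, 0.0, 1.0]] [[-0.0101, 0.9799, -0.1994, 0.2331], [-0.9999, -0.0104, -0.0005, -0.0136], [-0.0026, 0.1994, 0.9799, 1.2777], [0.0, 0.0, 0.0, 1.0]] ['frame', 'K', 'pose']
side [[463.88082552798465, 0.0, 319.64887948291147], [0.0, 463.88082552798465, 236.7064468496078], [0.0, 0.0, 1.0]] [[-0.9999, 0.0086, -0.0148, 0.4534], [-0.0168, -0.6617, 0.7496, 0.8319], [-0.0034, 0.7497, 0.6617, 0.8325], [0.0, 0.0, 0.0, 1.0]] ['frame', 'K', 'pose']
{'time_s': 0.1, 'joints': array([1.32197856e+00, 8.73804908e-02, 1.75216127e-01, 1.65979864e+00,
       8.62056407e-06, 1.57076028e+00]), 'dq': array([ 0.00194636, -0.00070158,  0.00199164,  0.00077234, -0.00094303,
       -0.00014355]), 'joint_torque': array([ 1.26371826e-03, -5.21563661e+01,  4.65651441e+01,  1.60994934e-02,
        1.13044950e-04,  1.91174585e-06]), 'position': array([0.135389  , 0.53286347, 0.23066889]), 'tool_rot': array([-3.89759326e-01, -3.11716623e+00,  1.81667270e-03]), 'force': array([ 0.04915846,  0.00515218, -0.44383181]), 'wrist_torque': array([0.0516866 , 0.00672772, 0.01818246]), 'finger_force': 0.0, 'finger_gap': 0.08548561280518757}
```

View pics/top0.png

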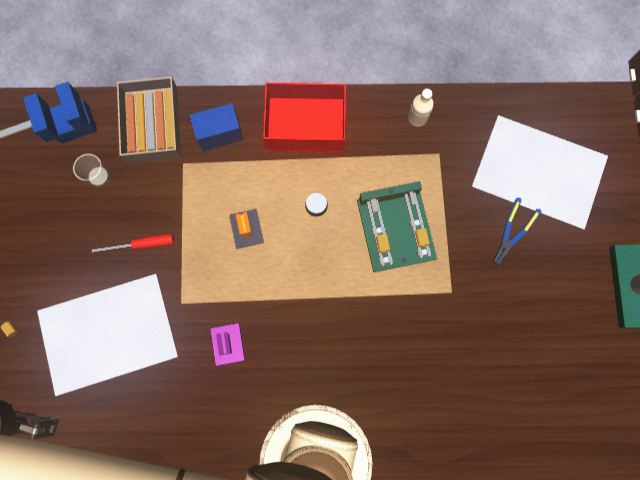

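View pics/side0.png

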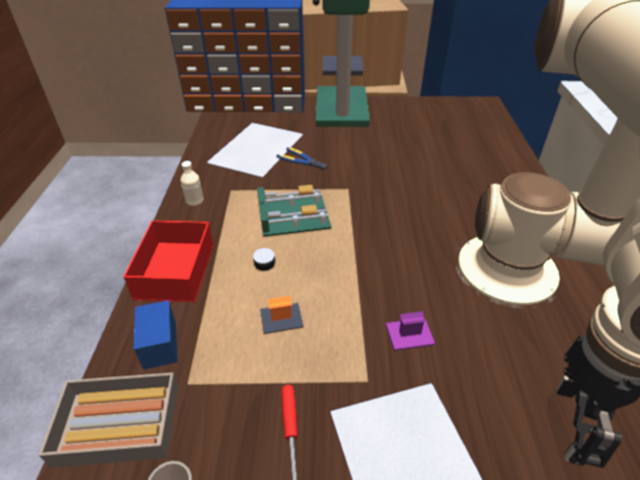

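Top view: brass at (383,242) and (423,236) on the green gauge, plus a loose brass piece at (8,328), off the gauge and so not wanted. Orange V at (244,223) on its dark foot is the rest; the purple one at (228,344) isn't. Tin (316,204), screwdriver (140,243), pliers (515,230). I'll check this in one crop.

```bash
cat > h.py <<'E'
import numpy as np,cv2
def load(n): return dict(np.load(n+".npz"))
def ray(r,u,v):
    K=r["K"];P=r["pose"]
    d=P[:3,:3]@np.array([(u-K[0,2])/K[0,0],-(v-K[1,2])/K[1,1],-1]);return P[:3,3],d
def pt(r,u,v,z):
    o,d=ray(r,u,v);return o+d*(z-o[2])/d[2]
def proj(r,p):
    P=r["pose"];c=P[:3,:3].T@(np.asarray(p)-P[:3,3]);K=r["K"]
    return np.array([K[0,0]*c[0]/-c[2]+K[0,2],K[1,1]*-c[1]/-c[2]+K[1,2]])
E
python3 - <<'E'
from h import *
t=load("top0")["frame"];s=load("side0")["frame"]
a=cv2.resize(t[175:280,350:445],None,fx=4,fy=4,interpolation=3)
b=cv2.resize(t[200:255,222:270],None,fx=4,fy=4,interpolation=3)
c=cv2.resize(s[180:240,250:335],None,fx=4,fy=4,interpolation=3)
im=np.zeros((600,740,3),np.uint8);im[:a.shape[0],:a.shape[1]]=a;im[:b.shape[0],390:390+b.shape[1]]=b;im[300:300+c.shape[0],390:390+c.shape[1]]=c
cv2.imwrite("pics/c1.png",im[:,:,::-1])
hsv=cv2.cvtColor(t,cv2.COLOR_RGB2HSV)
for nm,lo,hi,box in(("brass",(12,110,110),(28,255,255),(355,180,440,275)),("orange",(5,180,150),(22,255,255),(230,205,265,250)),("green",(60,80,20),(95,255,255),(350,175,445,280)),("foot",(90,0,20),(179,120,110),(225,203,268,253))):
    m=cv2.inRange(hsv,lo,hi);k=np.zeros_like(m);x0,y0,x1,y1=box;k[y0:y1,x0:x1]=m[y0:y1,x0:x1]
    for q in cv2.findContours(k,0,2)[0]:
        if cv2.contourArea(q)>25: print(nm,cv2.contourArea(q),cv2.minAreaRect(q),cv2.approxPolyDP(q,3,True)[:,0].tolist())
E
```

```text
brass 175.0 ((382.87054443359375, 242.91761779785156), (18.22216033935547, 11.28038501739502), 77.47119140625) [[376, 238], [379, 251], [384, 252], [389, 245], [386, 234]]
brass 173.0 ((422.176513671875, 237.2058868408203), (17.947635650634766, 11.399174690246582), 75.96376037597656) [[425, 228], [415, 232], [419, 246], [429, 244]]
brass 2362.0 ((397.0, 226.99996948242188), (93.99998474121094, 83.99998474121094), 90.0) [[355, 180], [355, 187], [359, 187], [355, 189], [355, 274], [439, 274], [439, 199], [434, 195], [439, 197], [434, 189], [439, 188], [439, 180], [421, 183], [437, 259], [377, 273], [372, 271], [356, 207], [358, 192], [409, 180]]
orange 203.0 ((243.13168334960938, 224.6146240234375), (23.886316299438477, 10.755826950073242), 77.90524291992188) [[236, 214], [240, 233], [250, 235], [246, 213]]
green 33.0 ((376.2353210449219, 219.94122314453125), (13.096923828125, 3.395498752593994), 75.96376037597656) [[373, 214], [379, 226]]
green 39.0 ((413.0882568359375, 207.8529510498047), (23.040882110595703, 3.6380343437194824), 75.96376037597656) [[409, 197], [416, 219]]
green 2314.0 ((397.4255676269531, 232.17416381835938), (68.15652465820312, 64.14569091796875), 77.125) [[419, 193], [416, 194], [432, 254], [422, 259], [415, 254], [403, 197], [379, 203], [393, 259], [392, 265], [383, 267], [377, 261], [367, 208], [359, 206], [374, 270], [436, 258]]
green 137.5 ((375.3077087402344, 193.53843688964844), (6.275716304779053, 29.025188446044922), 78.69007110595703) [[390, 193], [387, 188], [361, 196], [363, 199]]
green 144.0 ((405.9615783691406, 187.8076934814453), (7.060180187225342, 29.809648513793945), 78.69007110595703) [[421, 187], [419, 182], [392, 187], [392, 194]]
foot 491.0 ((245.7902374267578, 228.18780517578125), (33.10559844970703, 26.889568328857422), 77.90524291992188) [[255, 210], [247, 211], [251, 236], [245, 239], [237, 233], [234, 214], [230, 215], [237, 247], [262, 241]]
```

View pics/c1.png

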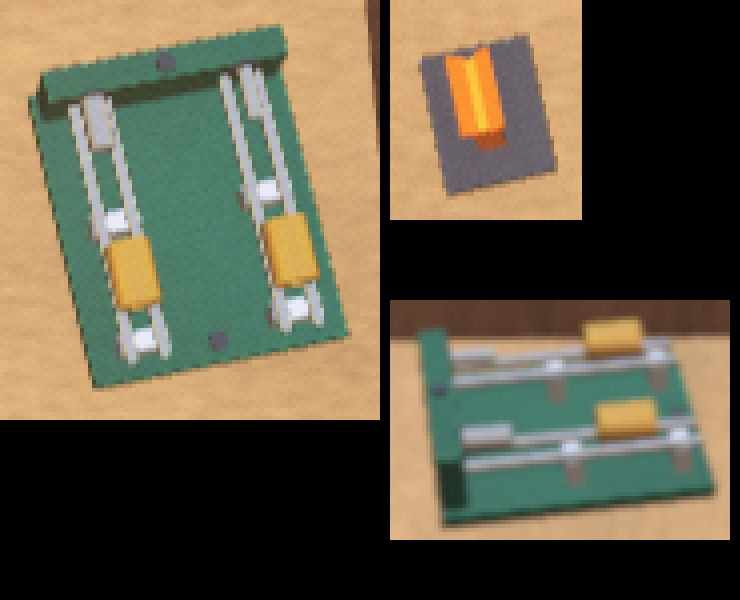

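Crop confirms two sleeves on the rails. Left lane (+y, A) has the visibly thicker rod, B the thin one; the rest is the orange V. Now the poses.

```bash
cat > m.py <<'E'
from h import *
from scipy.optimize import least_squares
from scipy.spatial.transform import Rotation as R
t=load("top0");s=load("side0")
def fit(obs,g):
    def f(q):
        c,n=np.cos(q[2]),np.sin(q[2])
        return np.concatenate([proj(r,[q[0]+c*x-n*y,q[1]+n*x+c*y,z])-uv for r,(x,y,z),uv in obs])
    o=least_squares(f,g);print(np.round(o.x,4),"deg",np.degrees(o.x[2]),"res",np.round(o.fun,1));return o.x
g=[(t,(-.095,.08,.012),(373.7,272)),(t,(-.095,-.08,.012),(437.2,258.5)),(t,(.095,.08,.058),(360.7,193.3)),(t,(.095,-.08,.058),(421.4,181.2)),(t,(.075,-.08,.058),(421.7,187.5)),(t,(.075,.08,.058),(361.5,199.5))]
gs=[(s,(-.095,.08,.012),(250+325/4,180+190/4)),(s,(.095,.08,.0),(250+53/4,180+225/4)),(s,(.095,.08,.058),(250+51/4,180+160/4)),(s,(.095,-.08,.058),(250+30/4,180+31/4))]
print("gauge top");G=fit(g,[.45,-.2,.2]);print("both");fit(g+gs,G)
b=[(t,(.045,-.035,.008),(256.5,209)),(t,(.045,.035,.008),(229.3,214.5)),(t,(-.045,.035,.008),(236,248.7)),(t,(-.045,-.035,.008),(263.7,242.5))]
print("rest");Q=fit(b,[.45,.2,.2])
m=cv2.inRange(cv2.cvtColor(s["frame"],cv2.COLOR_RGB2HSV),(5,180,120),(22,255,255));m[:280]=0;m[330:]=0;m[:,:255]=0;m[:,310:]=0
M=cv2.moments(m,True);print("orange side centroid",M["m10"]/M["m00"],M["m01"]/M["m00"],"pred seat edge mid",proj(s,[Q[0],Q[1],.05]))
def loc(p):
    c,n=np.cos(G[2]),np.sin(G[2]);d=p[:2]-G[:2];return np.round([c*d[0]+n*d[1],-n*d[0]+c*d[1]],4)
for nm,uv in(("A",(383.3,243)),("B",(422.7,237))): p=pt(t,*uv,.058);print(nm,p,loc(p))
c,n=np.cos(G[2]),np.sin(G[2])
print("tool yaw frame",R.from_rotvec([-3.89759326e-01,-3.11716623e+00,1.8e-3]).as_matrix().round(3).tolist())
for nm,x,y in(("homeA",.055,.0475),("homeB",.055,-.0475),("stopA",.021,.0475),("stopB",.021,-.0475)):print(nm,np.round([G[0]+c*x-n*y,G[1]+n*x+c*y],4))
E
python3 m.py
```

```text
gauge top
[ 0.5486 -0.205   0.1928] deg 11.049010493061552 res [ 0.  -0.2  0.3  0.3 -2.5 -0.5  1.  -1.1  2.7  0.3 -1.5  1.1]
both
[ 0.5477 -0.2045  0.1917] deg 10.983472563512771 res [-0.2  0.1  0.1  0.7 -2.7 -0.1  0.9 -0.7  2.6  0.7 -1.7  1.4  0.5 -1.9
 -0.3  0.8 -1.6  0.5 -0.9 -2. ]
rest
[0.5529 0.1683 0.2109] deg 12.08417957762006 res [ 0.1 -0.4 -0.1 -0.  -0.   0.2  0.   0.3]
orange side centroid 280.1044776119403 308.69850746268656 pred seat edge mid [280.54424455 303.62640994]
A [ 0.5014628  -0.16474943  0.058     ] [-0.0385  0.0485]
B [ 0.51507533 -0.25896453  0.058     ] [-0.0432 -0.0466]
tool yaw frame [[-0.969, 0.246, -0.0], [0.246, 0.969, -0.001], [0.0, -0.001, -1.0]]
homeA [ 0.5934 -0.1478]
homeB [ 0.6117 -0.2411]
stopA [ 0.5601 -0.1543]
stopB [ 0.5783 -0.2476]
```

>>> {"name": "apply_moves", "arguments": {
  "increments": [
    [0.05,0,0,2,-4,0,0],
    [0,0,0.1,5,-10,-2,0],
    [0,0,0.15,8,-17,-4,0],
    [0,0,0.2,11,-24,-6,0],
    [0,0,0.25,14,-31,-8,0],
    [0,0,0.3,17,-37,-10,0],
    [0,0,0.35,20,-44,-11,0],
    [0,0,0.4,23,-51,-11,0],
    [0,0,0.44,26,-57,-11,0],
    [0,0,0.44,29,-64,-11,0],
    [0,0,0.44,32.1,-70.8,-11,0],
    [0,0,0.44,32.1,-70.8,-11,0],
    [0,0,0.44,32.1,-70.8,-11,0],
    [0,0,0.44,32.1,-70.8,-11,0],
    [0,0,0.44,32.1,-70.8,-11,0],
    [0,0,0.44,32.1,-70.8,-11,0],
    [0,0,0.44,32.1,-70.8,-11,0],
    [0,0,0.44,32.1,-70.8,-11,0],
    [0,0,0.44,32.1,-70.8,-11,0]
  ]
}}

```text
time_s: 1.68
position: [0.4567, -0.1775, 0.1207]
tool_rot: [0.298, -3.127, -0.0]
force: [0.7, 1.6, 0.8]
finger_gap: -0.0001
finger_force: 0.0
```

```bash
cat > st.py <<'E'
from bench import arm,viewer
import numpy as np
from scipy.spatial.transform import Rotation as R
s=arm.sense();m=R.from_rotvec(s["tool_rot"]).as_matrix()
print(s["time_s"],"q",s["joints"].round(3),"p",s["position"].round(4),"y-axis deg",np.degrees(np.arctan2(m[1,1],m[0,1])),"z",m[:,2].round(3),"F",s["force"].round(1),s["finger_gap"],s["finger_force"])
E
python3 st.py
```

```text
1.6833 q [-0.371 -0.07  -0.195  1.446 -0.    -0.561] p [ 0.4567 -0.1775  0.1207] y-axis deg 100.89901931751587 z [-0.  0. -1.] F [0.7 1.6 0.8] -0.0001489288346399506 0.0
```

>>> {"name": "apply_moves", "arguments": {
  "increments": [
    [0,0,0,0,0,-2.5,0],
    [0,0,0,0,0,-5,0],
    [0,0,0,0,0,-7.3,0],
    [0,0,0,0,0,-7.3,0],
    [0,0,0,0,0,-7.3,0]
  ]
}}

```text
time_s: 2.1
position: [0.4555, -0.1746, 0.0475]
tool_rot: [0.299, -3.125, -0.002]
force: [-0.1, 0.0, 1.2]
finger_gap: -0.0
finger_force: 0.0
```

```bash
python3 st.py
python3 - <<'E'
from bench import viewer
import cv2,numpy as np
r=viewer.read_camera("top");a=cv2.resize(r["frame"][175:285,340:450],None,fx=5,fy=5,interpolation=3);cv2.imwrite("pics/c2.png",a[:,:,::-1])
E
```

```text
2.1 q [-0.366 -0.05  -0.318  1.305 -0.    -0.557] p [ 0.4555 -0.1746  0.0475] y-axis deg 100.9488347985443 z [-0.003  0.001 -1.   ] F [-0.1  0.   1.2] -1.9252129292804668e-05 0.0
```

View pics/c2.png

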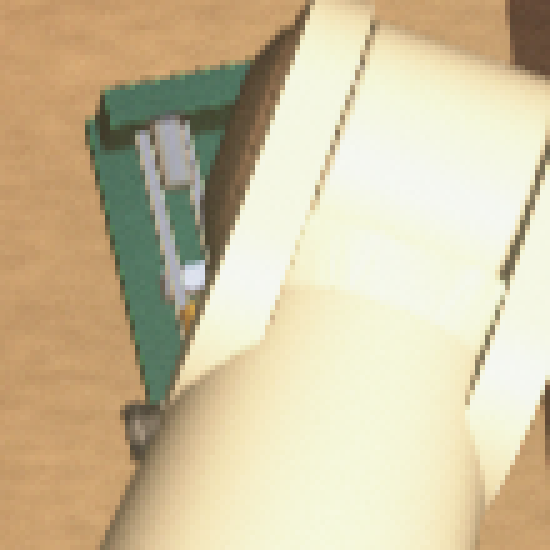

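The arm covers most of the view; a bit of brass at crop (188,315) shows sleeve A still on its rails. Pushing A along the lane.

>>> {"name": "apply_moves", "arguments": {
  "increments": [
    [0,0,0,0.7,0.13,0,0],
    [0,0,0,1.3,0.25,0,0],
    [0,0,0,1.8,0.35,0,0],
    [0,0,0,2.3,0.45,0,0],
    [0,0,0,2.8,0.54,0,0],
    [0,0,0,3.3,0.64,0,0],
    [0,0,0,3.8,0.74,0,0],
    [0,0,0,4.3,0.84,0,0],
    [0,0,0,4.8,0.93,0,0],
    [0,0,0,5.3,1.03,0,0],
    [0,0,0,5.7,1.11,0,0],
    [0,0,0,6.0,1.17,0,0],
    [0,0,0,6.2,1.21,0,0],
    [0,0,0,6.4,1.25,0,0],
    [0,0,0,6.6,1.28,0,0],
    [0,0,0,6.6,1.28,0,0]
  ]
}}

```text
time_s: 3.48
position: [0.5228, -0.1621, 0.0482]
tool_rot: [-0.3, 3.127, 0.0]
force: [-0.8, -0.0, -0.5]
finger_gap: 0.0
finger_force: 0.0
```

>>> {"name": "apply_moves", "arguments": {
  "increments": [
    [0,0,0,0.15,0.03,0,0],
    [0,0,0,0.3,0.06,0,0],
    [0,0,0,0.4,0.08,0,0],
    [0,0,0,0.5,0.1,0,0],
    [0,0,0,0.6,0.12,0,0],
    [0,0,0,0.6,0.12,0,0]
  ]
}}

```text
time_s: 3.98
position: [0.5286, -0.1609, 0.0483]
tool_rot: [-0.3, 3.127, 0.0]
force: [-0.5, 0.2, -0.1]
finger_gap: -0.0001
finger_force: 0.1
```

>>> {"name": "apply_moves", "arguments": {
  "increments": [
    [0,0,0,0.1,0.02,0,0],
    [0,0,0,0.2,0.04,0,0],
    [0,0,0,0.3,0.06,0,0],
    [0,0,0,0.3,0.06,0,0]
  ]
}}

```text
time_s: 4.32
position: [0.5315, -0.1604, 0.0482]
tool_rot: [0.3, -3.127, 0.0]
force: [-1.2, 0.3, 0.5]
finger_gap: 0.0001
finger_force: 0.7
```

>>> {"name": "apply_moves", "arguments": {
  "increments": [
    [0,0,0,0.1,0.02,0,0],
    [0,0,0,0.2,0.04,0,0],
    [0,0,0,0.3,0.06,0,0],
    [0,0,0,0.3,0.06,0,0]
  ]
}}

```text
time_s: 4.65
position: [0.5319, -0.1602, 0.0482]
tool_rot: [0.298, -3.122, 0.001]
force: [-16.3, -3.3, 8.0]
finger_gap: 0.0
finger_force: 8.0
```

A is stopped at about the predicted stop (tool x in the gauge −8 mm, 16 N). Backing off and moving behind B.

>>> {"name": "apply_moves", "arguments": {
  "increments": [
    [0,0,0,-1,-0.2,0,0],
    [0,0,0,-2.5,-0.5,0,0],
    [0,0,0,-4,-0.8,2.5,0],
    [0,0,0,-6,-2,5,0],
    [0,0,0,-6,-5,6,0],
    [0,0,0,-6,-8.5,6,0],
    [0,0,0,-6,-10.8,6,0],
    [0,0,0,-6,-10.8,4,0],
    [0,0,0,-6,-10.8,2,0],
    [0,0,0,-6,-10.8,0,0],
    [0,0,0,-6,-10.8,0,0],
    [0,0,0,-6,-10.8,0,0]
  ]
}}

```text
time_s: 5.65
position: [0.4739, -0.2674, 0.0479]
tool_rot: [0.3, -3.126, -0.002]
force: [-0.7, -0.1, 0.4]
finger_gap: 0.0001
finger_force: 0.0
```

>>> {"name": "apply_moves", "arguments": {
  "increments": [
    [0,0,0,0.7,0.13,0,0],
    [0,0,0,1.3,0.25,0,0],
    [0,0,0,1.8,0.35,0,0],
    [0,0,0,2.3,0.45,0,0],
    [0,0,0,2.8,0.54,0,0],
    [0,0,0,3.3,0.64,0,0],
    [0,0,0,3.8,0.74,0,0],
    [0,0,0,4.3,0.84,0,0],
    [0,0,0,4.8,0.93,0,0],
    [0,0,0,5.3,1.03,0,0],
    [0,0,0,5.7,1.11,0,0],
    [0,0,0,6.0,1.17,0,0],
    [0,0,0,6.2,1.21,0,0],
    [0,0,0,6.4,1.25,0,0],
    [0,0,0,6.6,1.28,0,0],
    [0,0,0,6.6,1.28,0,0]
  ]
}}

```text
time_s: 6.98
position: [0.5407, -0.2548, 0.0482]
tool_rot: [-0.3, 3.127, 0.0]
force: [-0.5, -0.5, -0.6]
finger_gap: 0.0004
finger_force: 0.0
```

>>> {"name": "apply_moves", "arguments": {
  "increments": [
    [0,0,0,0.15,0.03,0,0],
    [0,0,0,0.3,0.06,0,0],
    [0,0,0,0.45,0.09,0,0],
    [0,0,0,0.6,0.12,0,0],
    [0,0,0,0.75,0.15,0,0],
    [0,0,0,0.9,0.18,0,0],
    [0,0,0,1.05,0.2,0,0],
    [0,0,0,1.2,0.23,0,0],
    [0,0,0,1.3,0.25,0,0],
    [0,0,0,1.3,0.25,0,0]
  ]
}}

```text
time_s: 7.82
position: [0.5537, -0.2524, 0.0482]
tool_rot: [-0.3, 3.127, 0.0]
force: [-0.7, 0.2, 0.4]
finger_gap: -0.0002
finger_force: 0.0
```

B has passed the rod end without force, so it fits. Pushing on home.

>>> {"name": "apply_moves", "arguments": {
  "increments": [
    [0,0,0,0.25,0.05,0,0],
    [0,0,0,0.5,0.1,0,0],
    [0,0,0,0.75,0.15,0,0],
    [0,0,0,1.0,0.2,0,0],
    [0,0,0,1.25,0.24,0,0],
    [0,0,0,1.5,0.29,0,0],
    [0,0,0,1.75,0.34,0,0],
    [0,0,0,2.0,0.39,0,0],
    [0,0,0,2.2,0.43,0,0],
    [0,0,0,2.4,0.47,0,0],
    [0,0,0,2.5,0.49,0,0],
    [0,0,0,2.6,0.51,0,0],
    [0,0,0,2.6,0.51,0,0]
  ]
}}

```text
time_s: 8.9
position: [0.5796, -0.2473, 0.0483]
tool_rot: [-0.3, 3.127, -0.0]
force: [0.1, -0.4, 0.2]
finger_gap: -0.0002
finger_force: 0.1
```

>>> {"name": "apply_moves", "arguments": {
  "increments": [
    [0,0,0,0.1,0.02,0,0],
    [0,0,0,0.2,0.04,0,0],
    [0,0,0,0.3,0.06,0,0],
    [0,0,0,0.4,0.08,0,0],
    [0,0,0,0.4,0.08,0,0]
  ]
}}

```text
time_s: 9.32
position: [0.5827, -0.2467, 0.0483]
tool_rot: [0.299, -3.126, 0.0]
force: [-4.8, -0.8, 2.7]
finger_gap: 0.0001
finger_force: 2.9
```

>>> {"name": "apply_moves", "arguments": {
  "increments": [
    [0,0,0,0.1,0.02,0,0],
    [0,0,0,0.2,0.04,0,0],
    [0,0,0,0.2,0.04,0,0],
    [0,0,0,0.2,0.04,0,0]
  ]
}}

```text
time_s: 9.65
position: [0.5828, -0.2467, 0.0482]
tool_rot: [0.298, -3.122, 0.0]
force: [-15.7, -2.4, 6.5]
finger_gap: -0.0001
finger_force: 7.9
```

B is home (15.7 N, at the predicted place). Backing away to look.

>>> {"name": "apply_moves", "arguments": {
  "increments": [
    [0,0,0,-1,-0.2,0,0],
    [0,0,0,-3,-0.6,0,0],
    [0,0,0,-5,-1,2,0],
    [0,0,0,-7,-1,5,0],
    [0,0,0,-9,1,8,0],
    [0,0,0,-12,4,11,0],
    [0,0,0,-14,8,12,0.3],
    [0,0,0,-16.5,12,12,0.6],
    [0,0,0,-16.5,16,12,1],
    [0,0,0,-16.5,20,12,1],
    [0,0,0,-16.5,24,12,1],
    [0,0,0,-16.5,28,12,1],
    [0,0,0,-16.5,30,12,1],
    [0,0,0,-16.5,30,12,1],
    [0,0,0,-16.5,30,12,1]
  ]
}}

```text
time_s: 10.9
position: [0.4204, 0.0552, 0.1684]
tool_rot: [-0.306, 3.126, 0.0]
force: [0.3, -0.0, 0.4]
finger_gap: 0.0855
finger_force: 0.0
```

```bash
python3 st.py
python3 - <<'E'
from bench import viewer
from h import *
ims=[]
for n in("top","side"):
    r=viewer.read_camera(n);np.savez(n+"1.npz",**{k:r[k] for k in("frame","K","pose")})
    x0,y0,x1,y1=(350,175,445,280) if n=="top" else (250,180,335,240)
    a=cv2.resize(r["frame"][y0:y1,x0:x1],None,fx=4,fy=4,interpolation=3);ims.append(a)
    m=cv2.inRange(cv2.cvtColor(r["frame"],cv2.COLOR_RGB2HSV),(12,130,90),(28,255,255));k=np.zeros_like(m)
    if n=="top": x0,y0,x1,y1=366,190,428,260
    k[y0:y1,x0:x1]=m[y0:y1,x0:x1]
    for q in cv2.findContours(k,0,2)[0]:
        if cv2.contourArea(q)>60:
            c=cv2.minAreaRect(q);print(n,cv2.contourArea(q),c)
            if n=="top":
                p=pt(r,*c[0],.058);G=[.5486,-.205];d=p[:2]-G;cc,nn=np.cos(.1928),np.sin(.1928);print(p,cc*d[0]+nn*d[1],-nn*d[0]+cc*d[1])
im=np.zeros((420,740,3),np.uint8);im[:420,:380]=ims[0];im[:240,390:730]=ims[1];cv2.imwrite("pics/c3.png",im[:,:,::-1])
E
```

```text
10.9 q [ 0.131 -0.23  -0.244  1.555  0.    -0.064] p [0.4204 0.0552 0.1684] y-axis deg 101.16656732199789 z [ 0.001  0.    -1.   ] F [ 0.3 -0.   0.4] 0.08545318682159464 0.0
top 160.5 ((377.2353515625, 219.44117736816406), (16.97749137878418, 10.914102554321289), 75.96376037597656)
[ 0.55941291 -0.15220662  0.058     ] 0.02072818859618856 0.049743366336827535
top 169.5 ((412.44122314453125, 198.76473999023438), (17.70509910583496, 11.156637191772461), 75.96376037597656)
[ 0.61009447 -0.2388685   0.058     ] 0.05386560768127312 -0.045023785091109485
side 78.5 ((287.0, 212.5), (7.0, 12.0), 90.0)
side 107.5 ((271.5, 192.0), (10.0, 13.0), 90.0)
```

View pics/c3.png

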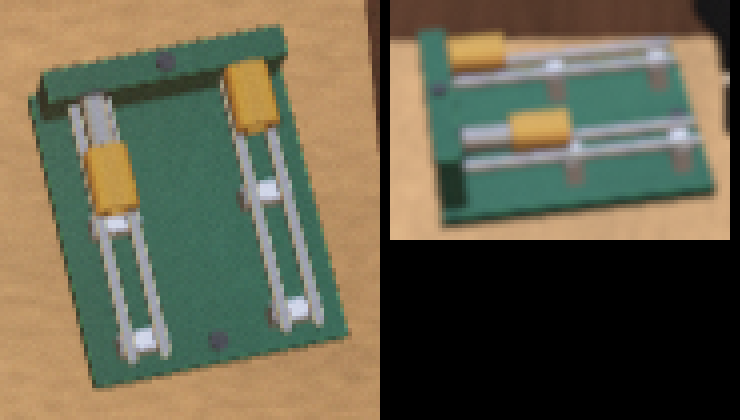

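A sits against its rod end (crop (112,178)), B against the block (250,95). The lanes' travel gives a yaw near 12°. Grasping A.

>>> {"name": "apply_moves", "arguments": {
  "increments": [
    [0,0,0.015,3,-4,0,1],
    [0,0,0.015,6,-8,0,1],
    [0,0,0.015,9,-12,-1,1],
    [0,0,0.015,11,-16,-3,1],
    [0,0,0.015,13,-19,-5,1],
    [0,0,0.015,14,-20.6,-6,1],
    [0,0,0.015,14,-20.6,-6,1],
    [0,0,0.015,14,-20.6,-8,1],
    [0,0,0.015,14,-20.6,-10,1],
    [0,0,0.015,14,-20.6,-12,1],
    [0,0,0.015,14,-20.6,-12.8,1],
    [0,0,0.015,14,-20.6,-12.8,1],
    [0,0,0.015,14,-20.6,-12.8,1]
  ]
}}

```text
time_s: 12.08
position: [0.5602, -0.1528, 0.0408]
tool_rot: [0.322, -3.125, 0.0]
force: [0.7, -0.1, 0.7]
finger_gap: 0.0851
finger_force: 0.0
```

>>> {"name": "apply_moves", "arguments": {
  "increments": [
    [0,0,0,0,0,0,0.6],
    [0,0,0,0,0,0,0.4],
    [0,0,0,0,0,0,0.3],
    [0,0,0,0,0,0,0.2],
    [0,0,0,0,0,0,0.1],
    [0,0,0,0,0,0,0],
    [0,0,0,0,0,0,0],
    [0,0,0,0,0,0,0]
  ]
}}

```text
time_s: 12.75
position: [0.5613, -0.1542, 0.0418]
tool_rot: [-0.321, 3.123, -0.007]
force: [0.6, -9.9, 5.5]
finger_gap: 0.0259
finger_force: 58.7
```

```bash
python3 st.py
```

```text
12.75 q [-0.266  0.169 -0.099  1.298 -0.004 -0.471] p [ 0.5613 -0.1542  0.0418] y-axis deg 101.73312166252329 z [ 0.003 -0.004 -1.   ] F [ 0.6 -9.9  5.5] 0.02594095133784648 58.65288219335412
```

>>> {"name": "apply_moves", "arguments": {
  "increments": [
    [0,0,0,-0.1,-0.1,0.2,0],
    [0,0,0,-0.2,-0.1,0.5,0],
    [0,0,0,-0.3,-0.1,1,0],
    [0,0,0,-0.3,-0.1,2,0],
    [0,0,0,-0.3,-0.1,4,0],
    [0,0,0,-0.3,-0.1,7,0],
    [0,0,0,-0.3,-0.1,8,0],
    [0,0,0,-0.3,-0.1,8,0]
  ]
}}

```text
time_s: 13.42
position: [0.559, -0.1534, 0.124]
tool_rot: [-0.323, 3.12, -0.003]
force: [0.1, -0.2, -1.7]
finger_gap: 0.0261
finger_force: 59.2
```

```bash
python3 st.py
python3 - <<'E'
from bench import viewer
from h import *
r=viewer.read_camera("side");cv2.imwrite("pics/c4.png",cv2.resize(r["frame"][120:250,240:400],None,fx=4,fy=4,interpolation=3)[:,:,::-1])
print(proj(r,[.558,-.154,.122]),proj(r,[.558,-.154,.131]))
E
```

```text
13.4167 q [-0.268  0.138  0.025  1.452  0.    -0.474] p [ 0.559  -0.1534  0.124 ] y-axis deg 101.82768939804791 z [ 0.005 -0.001 -1.   ] F [ 0.1 -0.2 -1.7] 0.026090244171548288 59.204842150211334
[286.83237686 190.5067114 ] [286.65848741 187.68023225]
```

View pics/c4.png

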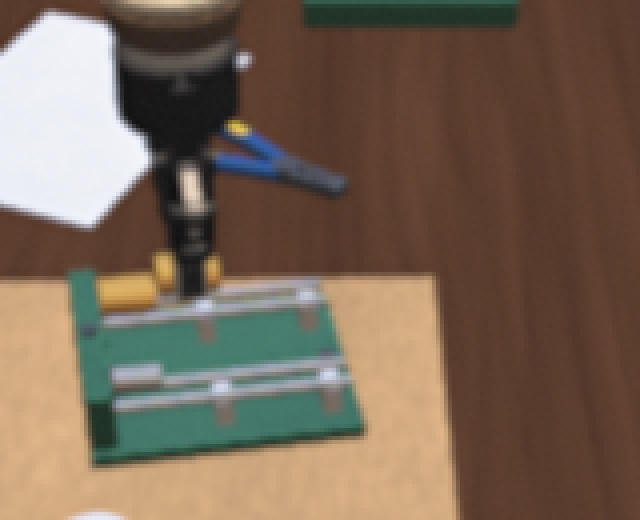

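Sleeve A is held level (crop (187,272)), with B still home at (128,292). The force matches its weight. Carrying it to the rest.

>>> {"name": "apply_moves", "arguments": {
  "increments": [
    [0,0,0,-0.1,1,2,0],
    [0,0,0,-0.1,3,3,0],
    [0,0,0,-0.1,6,3,0],
    [0,0,0,-0.2,9,3,0],
    [0,0,0,-0.2,12,3,0],
    [0,0,0,-0.3,15,3,0],
    [0,0,0,-0.3,18,3,0],
    [0,0,0,-0.4,21,3,0],
    [0,0,0,-0.4,24,3,0],
    [0,0,0,-0.45,27,3,0],
    [0,0,0,-0.45,29.5,3,0],
    [0,0,0,-0.45,31.2,3,0],
    [0,0,0,-0.45,32.2,2,0],
    [0,0,0,-0.45,32.2,0,0],
    [0,0,0,-0.45,32.2,-1,0],
    [0,0,0,-0.45,32.2,-1,0],
    [0,0,0,-0.45,32.2,-1,0],
    [0,0,0,-0.45,32.2,-1,0]
  ]
}}

```text
time_s: 14.97
position: [0.5531, 0.1683, 0.1106]
tool_rot: [-0.322, 3.125, -0.0]
force: [-0.1, -0.3, -1.2]
finger_gap: 0.0261
finger_force: 59.4
```

```bash
python3 st.py
python3 - <<'E'
from bench import viewer
from h import *
t=load("top0");print(pt(t,243.1,224.6,.06),pt(t,243.1,224.6,.055))
r=viewer.read_camera("side");cv2.imwrite("pics/c5.png",cv2.resize(r["frame"][215:345,220:350],None,fx=4.5,fy=4.5,interpolation=3)[:,:,::-1])
E
```

```text
14.9667 q [ 0.295  0.141  0.003  1.432 -0.     0.09 ] p [0.5531 0.1683 0.1106] y-axis deg 101.76166414621542 z [ 0.  0. -1.] F [-0.1 -0.3 -1.2] 0.026069761622587694 59.36726063489914
[0.54961069 0.168795   0.06      ] [0.55091026 0.16954388 0.055     ]
```

View pics/c5.png

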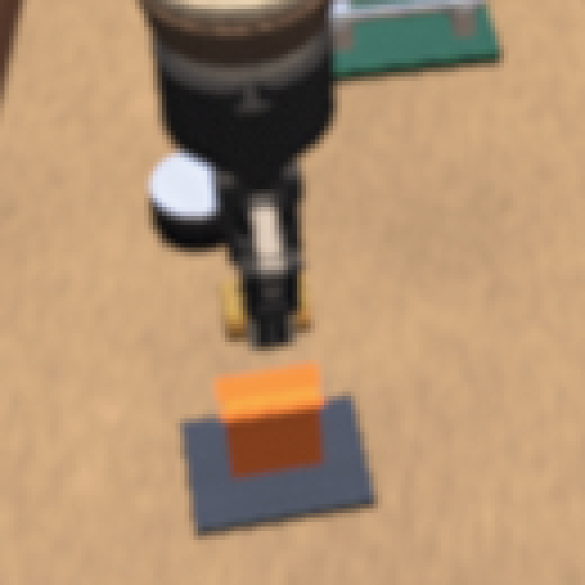

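Tube (crop x 225–310) is centred above the V (217–325). Lowering.

>>> {"name": "apply_moves", "arguments": {
  "increments": [
    [0,0,0,0,0,-0.8,0],
    [0,0,0,0,0,-1.6,0],
    [0,0,0,0,0,-2.2,0],
    [0,0,0,0,0,-2.6,0],
    [0,0,0,0,0,-2.9,0],
    [0,0,0,0,0,-3.0,0],
    [0,0,0,0,0,-3.0,0],
    [0,0,0,0,0,-3.0,0]
  ]
}}

```text
time_s: 15.68
position: [0.553, 0.1689, 0.0805]
tool_rot: [-0.323, 3.125, 0.0]
force: [0.4, 0.4, -1.6]
finger_gap: 0.0261
finger_force: 59.4
```

>>> {"name": "apply_moves", "arguments": {
  "increments": [
    [0,0,0,0,0,-0.1,0],
    [0,0,0,0,0,-0.2,0],
    [0,0,0,0,0,-0.2,0],
    [0,0,0,0,0,-0.2,0]
  ]
}}

```text
time_s: 16.02
position: [0.553, 0.1689, 0.0783]
tool_rot: [-0.323, 3.125, 0.0]
force: [-1.5, -0.9, -0.5]
finger_gap: 0.026
finger_force: 59.4
```

>>> {"name": "apply_moves", "arguments": {
  "increments": [
    [0,0,0,0,0,-0.1,0],
    [0,0,0,0,0,-0.1,0],
    [0,0,0,0,0,-0.1,0]
  ]
}}

```text
time_s: 16.27
position: [0.5529, 0.1689, 0.0772]
tool_rot: [0.323, -3.125, -0.0]
force: [0.9, -0.7, -1.4]
finger_gap: 0.0259
finger_force: 59.4
```

>>> {"name": "apply_moves", "arguments": {
  "increments": [
    [0,0,0,0,0,-0.1,0],
    [0,0,0,0,0,-0.2,0],
    [0,0,0,0,0,-0.2,0],
    [0,0,0,0,0,-0.2,0]
  ]
}}

```text
time_s: 16.6
position: [0.5529, 0.1688, 0.0752]
tool_rot: [0.323, -3.125, 0.0]
force: [0.3, 0.0, -0.8]
finger_gap: 0.026
finger_force: 59.4
```

I added the grasp offset the wrong way round: the seat is at TCP z ≈ 0.062. Lowering on.

>>> {"name": "apply_moves", "arguments": {
  "increments": [
    [0,0,0,0,0,-0.3,0],
    [0,0,0,0,0,-0.6,0],
    [0,0,0,0,0,-0.9,0],
    [0,0,0,0,0,-1.1,0],
    [0,0,0,0,0,-1.2,0],
    [0,0,0,0,0,-1.2,0],
    [0,0,0,0,0,-1.2,0]
  ]
}}

```text
time_s: 17.18
position: [0.5529, 0.1688, 0.0634]
tool_rot: [0.323, -3.125, 0.0]
force: [-1.1, -0.2, 0.2]
finger_gap: 0.0259
finger_force: 59.5
```

>>> {"name": "apply_moves", "arguments": {
  "increments": [
    [0,0,0,0,0,-0.1,0],
    [0,0,0,0,0,-0.15,0],
    [0,0,0,0,0,-0.15,0],
    [0,0,0,0,0,-0.15,0]
  ]
}}

```text
time_s: 17.52
position: [0.5534, 0.1685, 0.0627]
tool_rot: [-0.323, 3.124, -0.001]
force: [-1.2, -3.7, 6.7]
finger_gap: 0.026
finger_force: 60.1
```

Seated (6.7 N upward at 0.0627). Releasing slowly, then lifting.

>>> {"name": "apply_moves", "arguments": {
  "increments": [
    [0,0,0,0,0,0,0.33],
    [0,0,0,0,0,0,0.4],
    [0,0,0,0,0,0,0.6],
    [0,0,0,0,0,0,0.8],
    [0,0,0,0,0,0,1],
    [0,0,0,0,0,0,1],
    [0,0,0,0,0,0,1],
    [0,0,0,0,0,0,1],
    [0,0,0,0,0,2,1],
    [0,0,0,0,0,5,1],
    [0,0,0,0,0,8,1],
    [0,0,0,-3,0,11,1],
    [0,0,0,-7,0,12,1],
    [0,0,0,-11,0,12,1],
    [0,0,0,-15,0,12,1],
    [0,0,0,-19,0,12,1],
    [0,0,0,-20,0,12,1],
    [0,0,0,-20,0,12,1],
    [0,0,0,-20,0,12,1]
  ]
}}

```text
time_s: 19.1
position: [0.3533, 0.1691, 0.1823]
tool_rot: [-0.324, 3.123, 0.001]
force: [0.8, 0.2, -0.0]
finger_gap: 0.0854
finger_force: 0.0
```

```bash
python3 st.py
python3 - <<'E'
from bench import viewer
from h import *
r=viewer.read_camera("top");s=viewer.read_camera("side")
f=lambda a,k:cv2.resize(a,None,fx=k,fy=k,interpolation=3)
a=f(r["frame"][195:260,215:275],4);b=f(s["frame"][270:340,245:315],4);c=f(r["frame"][175:280,350:445],3)
im=np.zeros((600,560,3),np.uint8);im[:260,:240]=a;im[:280,260:540]=b;im[281:281+315,:285]=c;cv2.imwrite("pics/c6.png",im[:,:,::-1])
m=cv2.inRange(cv2.cvtColor(r["frame"],cv2.COLOR_RGB2HSV),(12,130,90),(28,255,255))
for x0,y0,x1,y1 in((232,205,262,245),(400,185,425,215)):
    k=np.zeros_like(m);k[y0:y1,x0:x1]=m[y0:y1,x0:x1]
    q=max(cv2.findContours(k,0,2)[0],key=cv2.contourArea);w=cv2.minAreaRect(q);print(cv2.contourArea(q),w,pt(r,*w[0],.078))
E
```

```text
19.1 q [ 0.447 -0.306 -0.278  1.598 -0.     0.24 ] p [0.3533 0.1691 0.1823] y-axis deg 101.86167727898628 z [ 0.002  0.001 -1.   ] F [ 0.8  0.2 -0. ] 0.0853558504063338 0.0
202.0 ((242.28932189941406, 222.58705139160156), (21.511560440063477, 11.692694664001465), 77.00537872314453) [0.54984516 0.16810157 0.078     ]
168.5 ((412.33526611328125, 198.75881958007812), (17.679834365844727, 11.171918869018555), 77.47119140625) [ 0.60393029 -0.23492341  0.078     ]
```

View pics/c6.png

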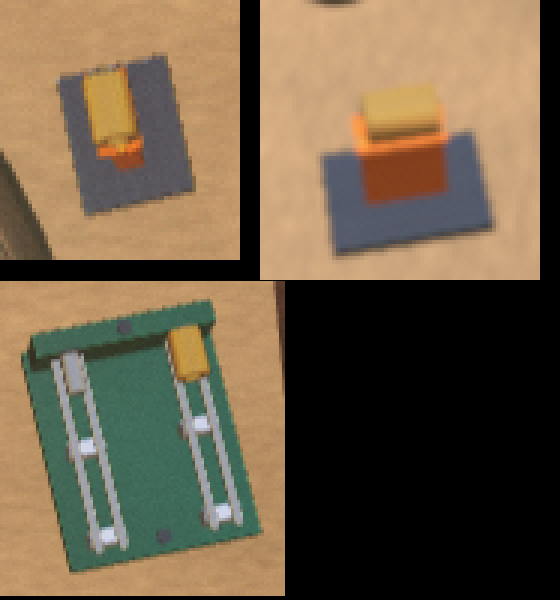

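Sleeve A lies lengthwise in the orange V (top crop (110,107), side crop (400,112)). B is still home against the block (crop (188,352)), and the arm is clear.

```bash
python3 -c "
from bench import arm
print(arm.job_done())"
```

```text
the job is handed in; nothing more can be done
None
```

Job handed in at about 19 s: sleeve B is fully home on its rod, and sleeve A, which stopped at its rod's end, lies lengthwise in the orange V-rest with the arm clear; the hand-in reply gave no verdict.

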